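# Morning switch-off at the bedside power block

### The job

It is morning: on the bedside power block, press the rocker in front of the cube-shaped charger until it is fully off (its near half down), then press the rocker in front of the globe lamp fully off in the same way, and last press the round lock key at the block's end all the way down and let it come up again. Only press with the fingertips: leave the clock's rocker on, keep off the lock key until both rockers are off, lift nothing out of its socket, and leave the jar, mug and glasses case where they stand.

Things in the scene. Friction and masses are not known exactly. Their poses are not given: they have to be found in the camera images.
- block: white bedside power block, 130 x 360 x 40 mm high, screwed down. Origin: middle of its underside; y runs along its length, x from the near (rocker) side to the socket side, z up. In its top: three grey rockers in a row along the near side, a square socket behind each, and a round grey lock key at the -y end (robot's right). Yaw within 25 degrees
- charger: charger, a plain white cube of 40 x 40 mm, 42 mm high, with two dark slots in its top; stands loose in one of the three sockets. Origin at the middle of its underside (on the block's top)
- lamp: small globe lamp: white 40 mm square foot, white ball of 46 mm diameter on it, 65 mm high in all; stands loose in one of the three sockets. Origin at the middle of its underside
- clock: plug-in clock: white 40 mm square foot, upright slab 66 mm wide, 22 mm deep, dark screen to the front, 54 mm high in all; stands loose in one of the three sockets. Origin at the middle of its underside
- rocker1 (a joint): left (+y) rocker, 44 mm long along block x and 32 mm wide, hinged at its middle. 0 = on: its near half is raised (near edge 8 mm higher than its level position). 0.36 = fully off: near half level and down, far half raised. Stays where it is left; about 3 to 4 N on the near half moves it
- press1 (a point): point fixed on the block: where the middle of the near half's top face of the left (+y) rocker lies once the rocker is fully off (8 mm above the block's top; 14 mm nearer along block x than the rocker's hinge). While on, the face there stands about 5 mm higher
- socket1 (a point): middle of the left (+y) socket's floor, on the block's top, 62 mm behind its rocker's hinge along block x; rim 6 mm high, 44 mm wide inside. It belongs to rocker1
- rocker2 (a joint): middle rocker, 44 mm long along block x and 32 mm wide, hinged at its middle. 0 = on: its near half is raised (near edge 8 mm higher than its level position). 0.36 = fully off: near half level and down, far half raised. Stays where it is left; about 3 to 4 N on the near half moves it
- press2 (a point): point fixed on the block: where the middle of the near half's top face of the middle rocker lies once the rocker is fully off (8 mm above the block's top; 14 mm nearer along block x than the rocker's hinge). While on, the face there stands about 5 mm higher
- socket2 (a point): middle of the middle socket's floor, on the block's top, 62 mm behind its rocker's hinge along block x; rim 6 mm high, 44 mm wide inside. It belongs to rocker2
- rocker3 (a joint): right (-y) rocker, 44 mm long along block x and 32 mm wide, hinged at its middle. 0 = on: its near half is raised (near edge 8 mm higher than its level position). 0.36 = fully off: near half level and down, far half raised. Stays where it is left; about 3 to 4 N on the near half moves it
- press3 (a point): point fixed on the block: where the middle of the near half's top face of the right (-y) rocker lies once the rocker is fully off (8 mm above the block's top; 14 mm nearer along block x than the rocker's hinge). While on, the face there stands about 5 mm higher
- socket3 (a point): middle of the right (-y) socket's floor, on the block's top, 62 mm behind its rocker's hinge along block x; rim 6 mm high, 44 mm wide inside. It belongs to rocker3
- lock (a joint): round lock key, 36 mm diameter, spring return: 0 = up, 0.006 (m) = fully down; 1.5 N starts it, 5 N holds it fully down
- lock_top (a point): middle of the lock key's top face (moves with the key; 22 mm above the block's top while up)
- jar: green supplement jar, 56 mm diameter, 85 mm high, standing to the left of the block; bystander. Origin under its middle
- mug: blue mug, 76 mm diameter, 90 mm high, standing to the right of the block; bystander. Origin under its middle
- case: grey glasses case, 60 x 155 x 34 mm high, lying behind the block; bystander. Origin under its middle
Things that resemble listed ones, but are neither listed nor needed, are in the scene too. Leave any blue or orange look-alike of the lamp alone.

How it is judged:
On the way, in this order (a step that is already met when the one before it is completed fails the run):
1. the charger's rocker is fully off (((horizontal distance between charger and socket1 below 0.03 m and value of joint rocker1 above 0.3 rad) or (horizontal distance between charger and socket2 below 0.03 m and value of joint rocker2 above 0.3 rad) or (horizontal distance between charger and socket3 below 0.03 m and value of joint rocker3 above 0.3 rad))), for 0.1 s.
2. then the globe lamp's rocker is fully off (((horizontal distance between lamp and socket1 below 0.03 m and value of joint rocker1 above 0.3 rad) or (horizontal distance between lamp and socket2 below 0.03 m and value of joint rocker2 above 0.3 rad) or (horizontal distance between lamp and socket3 below 0.03 m and value of joint rocker3 above 0.3 rad))), for 0.1 s.
3. then the lock key is pressed all the way down (value of joint lock above 0.0048 m), for 0.05 s.
At the end, for the whole second after the job is handed in: the rockers of the charger and the lamp read over 0.30 (fully off is 0.36), the clock's rocker under 0.1, the lock key is up again (under 1.5 mm down), charger, lamp and clock stand within 10 mm of their starts, jar, mug and case within 30 mm of theirs (((horizontal distance between charger and socket1 below 0.03 m and value of joint rocker1 above 0.3 rad) or (horizontal distance between charger and socket2 below 0.03 m and value of joint rocker2 above 0.3 rad) or (horizontal distance between charger and socket3 below 0.03 m and value of joint rocker3 above 0.3 rad)) and ((horizontal distance between lamp and socket1 below 0.03 m and value of joint rocker1 above 0.3 rad) or (horizontal distance between lamp and socket2 below 0.03 m and value of joint rocker2 above 0.3 rad) or (horizontal distance between lamp and socket3 below 0.03 m and value of joint rocker3 above 0.3 rad)) and ((horizontal distance between clock and socket1 below 0.03 m and value of joint rocker1 below 0.1 rad) or (horizontal distance between clock and socket2 below 0.03 m and value of joint rocker2 below 0.1 rad) or (horizontal distance between clock and socket3 below 0.03 m and value of joint rocker3 below 0.1 rad)) and value of joint lock below 0.0015 m and distance of each of charger, lamp, clock from where it was at the start of the episode below 0.01 m and distance of each of jar, mug, case from where it was at the start of the episode below 0.03 m); the robot touches nothing.
It fails at once if the clock's rocker is pressed (over 0.15) ((horizontal distance between clock and socket1 below 0.03 m and value of joint rocker1 above 0.15 rad) or (horizontal distance between clock and socket2 below 0.03 m and value of joint rocker2 above 0.15 rad) or (horizontal distance between clock and socket3 below 0.03 m and value of joint rocker3 above 0.15 rad)).
It fails at once if the lamp's rocker is pressed (over 0.15) before the charger's is off (((horizontal distance between lamp and socket1 below 0.03 m and value of joint rocker1 above 0.15 rad) or (horizontal distance between lamp and socket2 below 0.03 m and value of joint rocker2 above 0.15 rad) or (horizontal distance between lamp and socket3 below 0.03 m and value of joint rocker3 above 0.15 rad)) and ((horizontal distance between charger and socket1 below 0.03 m and value of joint rocker1 below 0.2 rad) or (horizontal distance between charger and socket2 below 0.03 m and value of joint rocker2 below 0.2 rad) or (horizontal distance between charger and socket3 below 0.03 m and value of joint rocker3 below 0.2 rad))).
It fails at once if the lock key is pressed (over 3 mm) before both rockers are off (value of joint lock above 0.003 m and (((horizontal distance between charger and socket1 below 0.03 m and value of joint rocker1 below 0.2 rad) or (horizontal distance between charger and socket2 below 0.03 m and value of joint rocker2 below 0.2 rad) or (horizontal distance between charger and socket3 below 0.03 m and value of joint rocker3 below 0.2 rad)) or ((horizontal distance between lamp and socket1 below 0.03 m and value of joint rocker1 below 0.2 rad) or (horizontal distance between lamp and socket2 below 0.03 m and value of joint rocker2 below 0.2 rad) or (horizontal distance between lamp and socket3 below 0.03 m and value of joint rocker3 below 0.2 rad)))).
It fails at once if charger, lamp or clock is lifted or shifted by over 15 mm (distance of any of charger, lamp, clock from where it was at the start of the episode above 0.015 m).
It fails at once if jar, mug or glasses case is lifted or shifted by over 40 mm (distance of any of jar, mug, case from where it was at the start of the episode above 0.04 m).
It also fails if it takes over 38 s, if anything falls off the work surface, if the arm or the gripper's body presses on something with over 40 N, if the wrist force passes 120 N, or if a joint passes its speed limit or range.

### The arm

A 6-joint arm with a two-finger parallel gripper is mounted at the origin on the work surface. World frame = base frame: x ahead of the robot, y to its left, z up, the work surface at z = 0. Lengths are in m, angles in rad, forces in N, time in s.
With the tool pointing down it reaches from about 0.35 to 0.875 m from the base axis. Payload 4.2 kg.
Tool frame: the origin (TCP) lies midway between the tips of the shut fingers; the grasp point (between the pads) lies 19 mm behind it; z points along the fingers, y is the line along which they close (so a half turn about z gives the same grasp; the last joint's range is limited). The gripper opens to 87 mm and grips with 3 to 60 N. Pads are 19 mm wide; open, the fingers measure 117 mm over their backs; the gripper's body (75 mm by 190 mm) begins 51 mm behind the grasp point.
Start: joints at [1.521, 0.385, 0.008, 0, -1.194, -0.259], TCP at [0.19, 0.595, 0.223] pointing down, gripper open.
Joint ranges: [-3.14, 3.14], [-1.21, 2.06], [-1.07, 1.41], [-3.16, 2.05], [-2.99, -0.16], [-3.1, 3.1]. Speed limits (rad/s): [2.79, 2.79, 3.14, 3.14, 3.14, 3.14].

### API

Orientations are given as a rotation vector (axis times angle).
In Python, from plant import status, cams, order gives the robot as it stands.
- The arm moves only by the tool step_arm, never from a script. Its argument "targets" is a list of rows, each an object with "claw": the closure, from -1 (fully open) to 1 (shut); "translation": the shift along the tool's x, y, z scaled (see below), a list of three; "turn": the turn about the tool's z scaled (see below). In form: [{"claw": claw, "translation": [x, y, z], "turn": turn}, ...]. A call has 1 to 20 rows; each row is the pose to reach, as a shift and turn from the pose commanded when the call began, along the tool's axes at that moment; what a row does not reach only later rows make up. The controller multiplies each number of a shift by 50 cm and each number of a turn by 60 degrees. A row lasts 1/12 s, in which the tool goes at most 41.7 mm and 7.16 degrees, less where a joint would pass 70% of its speed; a pose out of reach is approached as far as the arm can. A call with a number of a shift or a turn outside -1 to 1 is refused whole. A call with a gripper value outside its range is refused whole. The fingers move at their own pace and stop on an object; "squeeze" is the grip in N (left out, the last holds). Time passes only in rows, so rows that repeat a pose let the fingers close. It gives the time, the measured TCP pose, the force, the opening and the grip force at its end, in the units of the state.
- status.get_state(): the state, without advancing time (a new reading comes with each control period).
- cams.get_image(name): name is "side" or "top" or "wrist"; returns the picture (400x640x3 uint8, blue, green, red); there is no depth.
- cams.camera_params(name): a dict with "fx", "fy", "cx", "cy" (pixels), "k1" (the pictures are not rectified: a ray, as slopes to the right and down, at radius r is drawn at 1 + k1 r^2 times it, then the intrinsics apply), "R" (3x3) and "t" (3): a world point X has camera coordinates R X + t. Camera axes: x right, y down, z forward; pixel columns grow to the right and rows downward; lengths in m; the calibration is good to about 2 mm. A picture is of the moment at which its call begins: read the wrist's pose just before it. camera_params takes no time and is no camera call; for the wrist camera it gives the pose at the moment of the call.
- order.hand_in(): hands the job in; it is judged then, once.
The state is a dict: "time": time; "joint_pos": joint angles; "joint_velocities": joint speeds; "effort": joint torques, N m; "ee_pos": TCP position; "tool_rot": TCP orientation; "ft_force": force on the tool from outside, world axes, zero at the start; "torque": the same for the moment, N m; "grip_width": finger opening in m; "grip_force": force on a finger pad.
Only numpy, scipy, OpenCV 4.12 (cv2) and the standard library are available. Lean on these libraries where they do the work, as an engineer would, in place of code of your own. Each camera call takes 0.05 s, during which the arm holds its last target. There are 200 camera calls.

## Working session

There is one attempt and no reset: what is moved stays moved. The work goes in short steps, Python scripts to look and compute and a tool call to move; the robot and the scene stay as the last step left them, time stands still between calls to the robot, and variables do not carry over. Pictures are saved under pics/ and viewed, at most 10 in all, crops included, and the job is handed in when it is done.

Besides the shell and the picture viewer there is one more tool, called after "Request:" by a JSON object that holds its "method" and its "body". step_arm: Moves the arm, as the interface text tells. Its arguments: {"type":"object","properties":{"targets":{"type":"array","items":{"type":"object","properties":{"claw":{"type":"number"},"translation":{"type":"array","items":{"type":"number"}},"turn":{"type":"number"}}}},"squeeze":{"type":"number"}},"required":["targets"]}

```bash
mkdir -p pics; cat > h.py <<'E'
import numpy as np, cv2
from plant import status, cams, order
def ray(n,u,v,p=None):
    p=p or cams.camera_params(n)
    K=np.array([[p['fx'],0,p['cx']],[0,p['fy'],p['cy']],[0,0,1.]])
    s=cv2.undistortPoints(np.array([[[u,v]]],float),K,np.array([p['k1'],0,0,0.]))[0,0]
    # model: distorted = s*(1+k1 r^2), as OpenCV
    R=np.array(p['R']);t=np.array(p['t'])
    return -R.T@t, R.T@np.array([s[0],s[1],1])
def onz(n,u,v,z,p=None):
    c,d=ray(n,u,v,p); return c+d*(z-c[2])/d[2]
def proj(n,X,p=None):
    p=p or cams.camera_params(n)
    K=np.array([[p['fx'],0,p['cx']],[0,p['fy'],p['cy']],[0,0,1.]])
    R=np.array(p['R']);t=np.array(p['t'],float)
    return cv2.projectPoints(np.array(X,float).reshape(-1,1,3),cv2.Rodrigues(R)[0],t,K,np.array([p['k1'],0,0,0.]))[0][:,0]
E
python3 - <<'E'
from h import *
for n in ['top','side']:
    cv2.imwrite(f'pics/{n}0.png',cams.get_image(n)); p=cams.camera_params(n); c,d=ray(n,320,200); print(n,c,d,p['k1'])
s=status.get_state(); print(s['time'],s['ee_pos'],s['tool_rot'],s['ft_force'])
print(cv2.Rodrigues(np.array(s['tool_rot']))[0].round(3))
E
```

```text
top [0.49213109 0.01242585 0.98700239] [ 0.06540424 -0.00881328 -0.99787839] -0.0149485765211426
side [-0.03468588 -0.74731126  0.61193526] [ 0.53888843  0.69252558 -0.47970805] 0.02073040159106929
0.1 [0.18974661 0.59494348 0.22157588] [ 3.10229376e+00 -4.83009220e-01 -3.07904419e-04] [ 0.25561036 -0.1665366   0.06682374]
[[ 0.953 -0.304 -0.   ]
 [-0.304 -0.953 -0.002]
 [ 0.     0.002 -1.   ]]
```

View pics/top0.png

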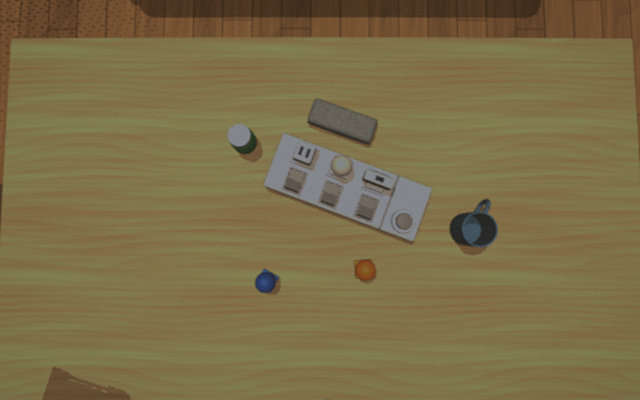

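View pics/side0.png

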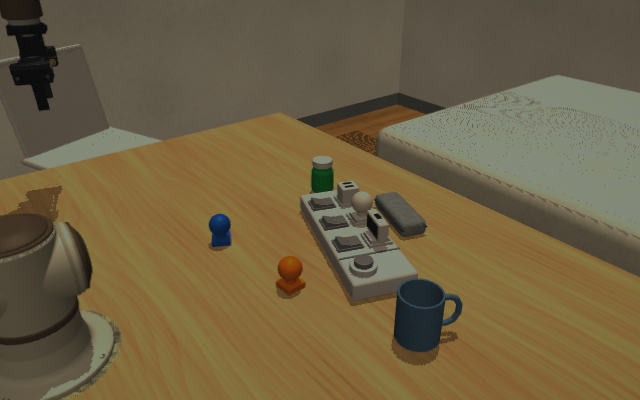

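Both views show the same layout. In the top view the charger (white cube, two slots) is at (304,154), the white globe lamp at (341,166) and the clock (dark screen) at (378,180). Their rockers are at (295,180), (331,193) and (367,207), and the lock key is at (404,221). The lamp candidates are the white globe (341,166), the blue one (265,282) and the orange one (365,270). Only the white one stands in a socket, so it fits; the other two are the look-alikes. I'll enlarge that area to confirm and measure it.

```bash
python3 - <<'E'
from h import *
im=cv2.imread('pics/top0.png')
hsv=cv2.cvtColor(im,cv2.COLOR_BGR2HSV)
m=((hsv[...,1]<60)&(hsv[...,2]>50)).astype(np.uint8)*255
m[:120]=0;m[250:]=0;m[:,:262]=0;m[:,440:]=0
cs,_=cv2.findContours(cv2.morphologyEx(m,cv2.MORPH_OPEN,np.ones((3,3))),cv2.RETR_EXTERNAL,cv2.CHAIN_APPROX_NONE)
c=max(cs,key=cv2.contourArea)[:,0]
w=np.array([onz('top',*q,0.04)[:2] for q in c],np.float32)
r=cv2.minAreaRect(w); print('block',r)
b=cv2.boxPoints(r); print(b)
g=cv2.cvtColor(im,cv2.COLOR_BGR2GRAY)
crop=im[120:250,255:445]
cv2.imwrite('pics/crop.png',cv2.convertScaleAbs(cv2.resize(crop,None,fx=4.2,fy=4.2,interpolation=cv2.INTER_CUBIC),alpha=1.3))
for n,q in dict(r1=(295,180),r2=(331,193),r3=(367,207),lock=(404,221),ch=(304,154)).items():
    z={'lock':.062,'ch':.082}.get(n,.05); print(n,onz('top',*q,z).round(4))
E
```

```text
block ((0.5844354629516602, -0.05658207833766937), (0.357167512178421, 0.1289466917514801), 69.4052505493164)
[[ 0.4612646  -0.201074  ]
 [ 0.5819706  -0.24643174]
 [ 0.7076063   0.08790985]
 [ 0.58690035  0.13326758]]
r1 [0.5977 0.0593 0.05  ]
r2 [ 0.569  -0.0201  0.05  ]
r3 [ 0.5382 -0.0991  0.05  ]
lock [ 0.5073 -0.1775  0.062 ]
ch [0.6501 0.0386 0.082 ]
```

View pics/crop.png

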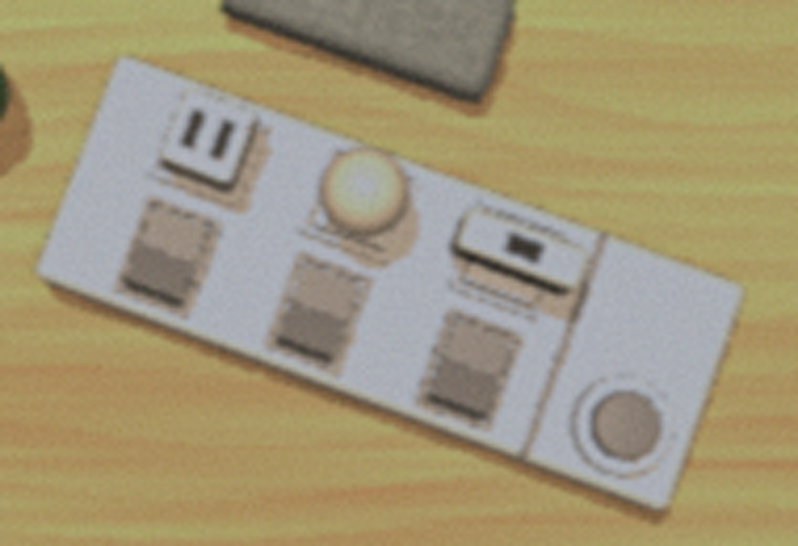

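The enlarged crop confirms the layout: the charger with its two slots is in the left socket, the white globe lamp in the middle one and the clock in the right one. All three rockers have their near halves raised. The ridges lie at about (295.5,180.2), (331.2,193.1) and (366.7,207.4) in the top view, and the lock at (404.3,221.2). So press1 is near (0.584,0.063), press2 near (0.556,-0.015), and the yaw is about -20.5°.

Request:
{"method": "step_arm", "body": {"targets": [{"claw": 1, "translation": [0.9, 0.65, 0], "turn": 0.05}, {"claw": 1, "translation": [0.9, 0.65, 0], "turn": 0.05}, {"claw": 1, "translation": [0.9, 0.65, 0], "turn": 0.05}, {"claw": 1, "translation": [0.9, 0.65, 0], "turn": 0.05}, {"claw": 1, "translation": [0.9, 0.65, 0], "turn": 0.05}, {"claw": 1, "translation": [0.9, 0.65, 0], "turn": 0.05}, {"claw": 1, "translation": [0.9, 0.65, 0], "turn": 0.05}, {"claw": 1, "translation": [0.9, 0.65, 0], "turn": 0.05}, {"claw": 1, "translation": [0.9, 0.65, 0], "turn": 0.05}, {"claw": 1, "translation": [0.9, 0.65, 0], "turn": 0.05}, {"claw": 1, "translation": [0.9, 0.65, 0], "turn": 0.05}, {"claw": 1, "translation": [0.9, 0.65, 0], "turn": 0.05}, {"claw": 1, "translation": [0.9, 0.65, 0], "turn": 0.05}, {"claw": 1, "translation": [0.9, 0.65, 0], "turn": 0.05}, {"claw": 1, "translation": [0.9, 0.65, 0], "turn": 0.05}, {"claw": 1, "translation": [0.9, 0.65, 0], "turn": 0.05}, {"claw": 1, "translation": [0.9, 0.65, 0], "turn": 0.05}, {"claw": 1, "translation": [0.9, 0.65, 0], "turn": 0.05}]}}

```text
time: 1.6
ee_pos: [0.5193, 0.1499, 0.2225]
tool_rot: [-3.091, 0.562, 0.0]
ft_force: [0.5, -0.2, 0.0]
grip_width: 0.0002
grip_force: 0.0
```

```bash
cat >> h.py <<'E'
B=np.array([.936,-.352])
P={'p1':np.r_[onz('top',295.5,180.2,.048)[:2]-B*.015,.048],'p2':np.r_[onz('top',331.2,193.1,.048)[:2]-B*.015,.048],'lock':onz('top',404.3,221.2,.062)}
def go(k,dz=0):
    s=status.get_state(); R=cv2.Rodrigues(np.array(s['tool_rot']))[0]
    d=P[k]+[0,0,dz]-s['ee_pos']
    print(k,s['time'],'ee',np.round(s['ee_pos'],4),'rot yaw',np.degrees(np.arctan2(R[1,0],R[0,0])).round(2),'F',np.round(s['ft_force'],1),'w',s['grip_width'],'units',(R.T@d/.5).round(4),'target',P[k].round(4))
E
python3 -c "
from h import *
go('p1',.04)"
```

```text
p1 1.6 ee [0.5193 0.1499 0.2225] rot yaw -20.61 F [ 0.5 -0.2  0. ] w 0.00019072892235291267 units [0.1811 0.1165 0.269 ] target [0.5835 0.0636 0.048 ]
```

Request:
{"method": "step_arm", "body": {"targets": [{"claw": 1, "translation": [0.18, 0.117, 0.1], "turn": 0}, {"claw": 1, "translation": [0.18, 0.117, 0.15], "turn": 0}, {"claw": 1, "translation": [0.18, 0.117, 0.2], "turn": 0}, {"claw": 1, "translation": [0.18, 0.117, 0.25], "turn": 0}, {"claw": 1, "translation": [0.18, 0.117, 0.27], "turn": 0}, {"claw": 1, "translation": [0.18, 0.117, 0.27], "turn": 0}, {"claw": 1, "translation": [0.18, 0.117, 0.27], "turn": 0}, {"claw": 1, "translation": [0.18, 0.117, 0.27], "turn": 0}]}}

```text
time: 2.27
ee_pos: [0.5845, 0.0639, 0.0895]
tool_rot: [-3.09, 0.56, -0.005]
ft_force: [-0.2, 0.1, -0.0]
grip_width: 0.0001
grip_force: 0.0
```

```bash
python3 -c "
from h import *
go('p1')
a=cams.get_image('side')[150:310,260:440];b=cams.get_image('wrist')
a=cv2.resize(a,(450,400),interpolation=cv2.INTER_CUBIC);b=cv2.resize(b,(350,219))
c=np.zeros((400,800,3),np.uint8);c[:,:450]=a;c[:219,450:]=b
print(proj('wrist',[P['p1'],P['p2']]).round())
cv2.imwrite('pics/s1.png',cv2.convertScaleAbs(c,alpha=1.4))"
```

```text
p1 2.2667 ee [0.5845 0.0639 0.0895] rot yaw -20.56 F [-0.2  0.1 -0. ] w 0.0001469273785752787 units [-0.0019  0.0016  0.0829] target [0.5835 0.0636 0.048 ]
[[320. 228.]
 [457. 226.]]
```

View pics/s1.png

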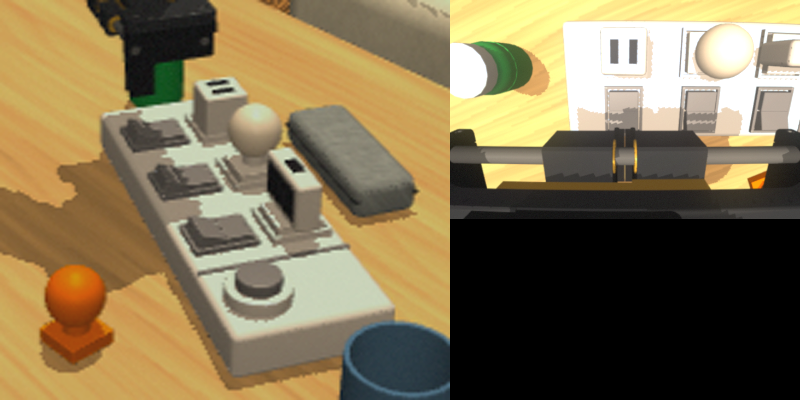

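In the wrist view (right inset) the shut fingertips at (625,150) line up with the charger's rocker at (624,107). The side view shows them hovering over the block's left end. Now I press.

Request:
{"method": "step_arm", "body": {"targets": [{"claw": 1, "translation": [-0.002, 0.001, 0.03], "turn": 0}, {"claw": 1, "translation": [-0.002, 0.001, 0.055], "turn": 0}, {"claw": 1, "translation": [-0.002, 0.001, 0.065], "turn": 0}, {"claw": 1, "translation": [-0.002, 0.001, 0.075], "turn": 0}, {"claw": 1, "translation": [-0.002, 0.001, 0.082], "turn": 0}, {"claw": 1, "translation": [-0.002, 0.001, 0.084], "turn": 0}, {"claw": 1, "translation": [-0.002, 0.001, 0.084], "turn": 0}]}}

```text
time: 2.95
ee_pos: [0.582, 0.0629, 0.0484]
tool_rot: [-3.091, 0.562, -0.001]
ft_force: [-5.8, 1.6, 11.7]
grip_width: 0.0006
grip_force: 5.7
```

Request:
{"method": "step_arm", "body": {"targets": [{"claw": 1, "translation": [0, 0, 0.002], "turn": 0}, {"claw": 1, "translation": [0, 0, 0.003], "turn": 0}, {"claw": 1, "translation": [0, 0, 0.003], "turn": 0}]}}

```text
time: 3.2
ee_pos: [0.5821, 0.0629, 0.0483]
tool_rot: [-3.091, 0.562, -0.001]
ft_force: [-9.3, 1.7, 18.4]
grip_width: 0.0005
grip_force: 9.1
```

Request:
{"method": "step_arm", "body": {"targets": [{"claw": 1, "translation": [0, 0, -0.03], "turn": 0}, {"claw": 1, "translation": [0, 0, -0.09], "turn": 0}, {"claw": 1, "translation": [0, 0, -0.09], "turn": 0}, {"claw": 1, "translation": [0, 0, -0.09], "turn": 0}, {"claw": 1, "translation": [-0.17, 0.05, -0.15], "turn": 0}, {"claw": 1, "translation": [-0.17, 0.1, -0.15], "turn": 0}, {"claw": 1, "translation": [-0.17, 0.16, -0.15], "turn": 0}, {"claw": 1, "translation": [-0.17, 0.16, -0.15], "turn": 0}, {"claw": 1, "translation": [-0.17, 0.16, -0.15], "turn": 0}]}}

```text
time: 3.95
ee_pos: [0.4729, 0.0165, 0.1195]
tool_rot: [-3.09, 0.566, -0.0]
ft_force: [0.6, 0.3, -0.1]
grip_width: 0.0007
grip_force: 0.0
```

```bash
python3 -c "
from h import *
go('p2',.04)
a=cams.get_image('side')[170:300,290:420];b=cams.get_image('top')[120:250,255:445]
a=cv2.resize(a,(400,400),interpolation=cv2.INTER_CUBIC);b=cv2.resize(b,(400,274),interpolation=cv2.INTER_CUBIC)
c=np.zeros((400,800,3),np.uint8);c[:,:400]=a;c[:274,400:]=b
cv2.imwrite('pics/s2.png',cv2.convertScaleAbs(c,alpha=1.4))"
```

```text
p2 3.95 ee [0.4729 0.0165 0.1195] rot yaw -20.77 F [ 0.6  0.3 -0.1] w 0.0007366559723815112 units [0.1759 0.0013 0.0631] target [ 0.5549 -0.0153  0.048 ]
```

View pics/s2.png

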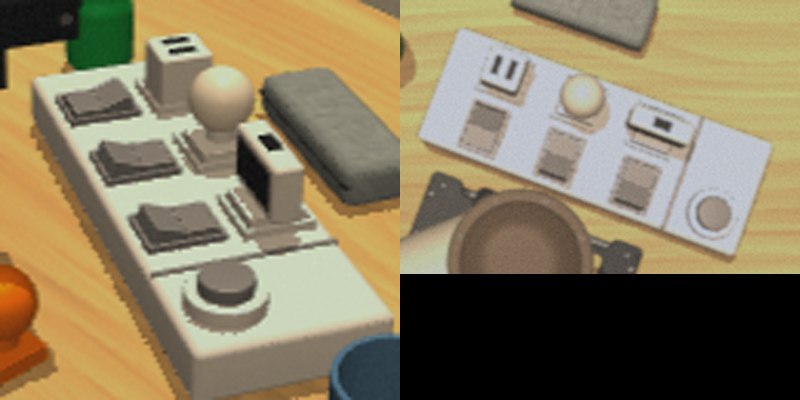

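The left rocker (side crop (98,102), top crop (484,125)) now has its far half raised and its near half flat, so it is fully off. The other two are still on and the charger has not moved. Next is the lamp's rocker, starting above it.

Request:
{"method": "step_arm", "body": {"targets": [{"claw": 1, "translation": [0.08, 0.001, 0], "turn": 0}, {"claw": 1, "translation": [0.16, 0.001, 0.03], "turn": 0}, {"claw": 1, "translation": [0.176, 0.001, 0.06], "turn": 0}, {"claw": 1, "translation": [0.176, 0.001, 0.063], "turn": 0}, {"claw": 1, "translation": [0.176, 0.001, 0.063], "turn": 0}, {"claw": 1, "translation": [0.176, 0.001, 0.063], "turn": 0}]}}

```text
time: 4.55
ee_pos: [0.5567, -0.0136, 0.0871]
tool_rot: [3.09, -0.563, -0.002]
ft_force: [0.2, 0.5, -0.2]
grip_width: 0.0003
grip_force: 0.0
```

```bash
python3 -c "
from h import *
go('p2')"
```

```text
p2 4.55 ee [ 0.5567 -0.0136  0.0871] rot yaw -20.66 F [ 0.2  0.5 -0.2] w 0.00028375941505477193 units [-0.002   0.0044  0.0781] target [ 0.5549 -0.0153  0.048 ]
```

Request:
{"method": "step_arm", "body": {"targets": [{"claw": 1, "translation": [-0.002, 0.004, 0.03], "turn": 0}, {"claw": 1, "translation": [-0.002, 0.004, 0.05], "turn": 0}, {"claw": 1, "translation": [-0.002, 0.004, 0.06], "turn": 0}, {"claw": 1, "translation": [-0.002, 0.004, 0.07], "turn": 0}, {"claw": 1, "translation": [-0.002, 0.004, 0.078], "turn": 0}, {"claw": 1, "translation": [-0.002, 0.004, 0.081], "turn": 0}, {"claw": 1, "translation": [-0.002, 0.004, 0.082], "turn": 0}, {"claw": 1, "translation": [-0.002, 0.004, 0.082], "turn": 0}]}}

```text
time: 5.22
ee_pos: [0.5539, -0.0152, 0.0483]
tool_rot: [3.09, -0.563, -0.003]
ft_force: [-5.9, 2.4, 11.3]
grip_width: 0.0003
grip_force: 5.4
```

Request:
{"method": "step_arm", "body": {"targets": [{"claw": 1, "translation": [0, 0, 0.002], "turn": 0}, {"claw": 1, "translation": [0, 0, 0.003], "turn": 0}, {"claw": 1, "translation": [0, 0, 0.003], "turn": 0}]}}

```text
time: 5.47
ee_pos: [0.5539, -0.0152, 0.0482]
tool_rot: [3.09, -0.562, -0.002]
ft_force: [-8.9, 2.6, 19.2]
grip_width: 0.0005
grip_force: 9.4
```

Request:
{"method": "step_arm", "body": {"targets": [{"claw": 1, "translation": [0, 0, -0.03], "turn": 0}, {"claw": 1, "translation": [0, 0, -0.09], "turn": 0}, {"claw": 1, "translation": [0, 0, -0.09], "turn": 0}, {"claw": 1, "translation": [0, 0, -0.09], "turn": 0}, {"claw": 1, "translation": [-0.17, 0.1, -0.15], "turn": 0}, {"claw": 1, "translation": [-0.17, 0.2, -0.15], "turn": 0}, {"claw": 1, "translation": [-0.17, 0.3, -0.15], "turn": 0}, {"claw": 1, "translation": [-0.17, 0.33, -0.15], "turn": 0}, {"claw": 1, "translation": [-0.17, 0.33, -0.15], "turn": 0}, {"claw": 1, "translation": [-0.17, 0.33, -0.15], "turn": 0}]}}

```text
time: 6.3
ee_pos: [0.4129, -0.1423, 0.1197]
tool_rot: [3.089, -0.571, -0.005]
ft_force: [0.2, 0.9, -0.7]
grip_width: 0.0006
grip_force: 0.0
```

```bash
python3 -c "
from h import *
go('lock',.04)
a=cams.get_image('side')[170:300,290:420];b=cams.get_image('top')[120:250,255:445]
a=cv2.resize(a,(400,400),interpolation=cv2.INTER_CUBIC);b=cv2.resize(b,(400,274),interpolation=cv2.INTER_CUBIC)
c=np.zeros((400,800,3),np.uint8);c[:,:400]=a;c[:274,400:]=b
cv2.imwrite('pics/s3.png',cv2.convertScaleAbs(c,alpha=1.4))"
```

```text
lock 6.3 ee [ 0.4129 -0.1423  0.1197] rot yaw -20.96 F [ 0.2  0.9 -0.7] w 0.0006264999723639493 units [ 2.012e-01 -2.000e-04  3.480e-02] target [ 0.5068 -0.1782  0.062 ]
```

View pics/s3.png

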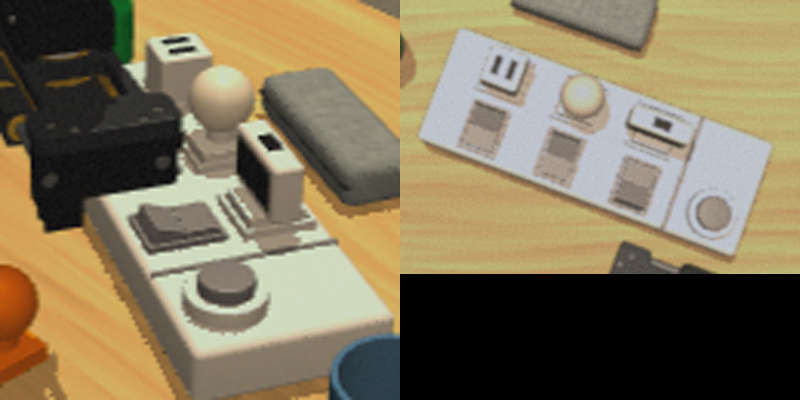

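The top crop shows the rockers at (484,125) and (560,155) off, the clock's rocker at (635,180) still on, and the plugs in place. Next is the lock key.

Request:
{"method": "step_arm", "body": {"targets": [{"claw": 1, "translation": [0.08, 0, 0], "turn": 0}, {"claw": 1, "translation": [0.16, 0, 0], "turn": 0}, {"claw": 1, "translation": [0.199, 0, 0.02], "turn": 0}, {"claw": 1, "translation": [0.199, 0, 0.034], "turn": 0}, {"claw": 1, "translation": [0.199, 0, 0.034], "turn": 0}, {"claw": 1, "translation": [0.199, 0, 0.034], "turn": 0}]}}

```text
time: 6.9
ee_pos: [0.5094, -0.1741, 0.1017]
tool_rot: [3.091, -0.563, -0.005]
ft_force: [0.7, 0.2, 0.6]
grip_width: 0.0003
grip_force: 0.0
```

```bash
python3 -c "
from h import *
go('lock')"
```

```text
lock 6.9 ee [ 0.5094 -0.1741  0.1017] rot yaw -20.64 F [0.7 0.2 0.6] w 0.00033652957093036957 units [-0.0018  0.0094  0.0795] target [ 0.5068 -0.1782  0.062 ]
```

Request:
{"method": "step_arm", "body": {"targets": [{"claw": 1, "translation": [-0.001, 0.007, 0.04], "turn": 0}, {"claw": 1, "translation": [-0.001, 0.007, 0.065], "turn": 0}, {"claw": 1, "translation": [-0.001, 0.007, 0.08], "turn": 0}, {"claw": 1, "translation": [-0.001, 0.007, 0.088], "turn": 0}, {"claw": 1, "translation": [-0.001, 0.007, 0.093], "turn": 0}, {"claw": 1, "translation": [-0.001, 0.007, 0.096], "turn": 0}, {"claw": 1, "translation": [-0.001, 0.007, 0.096], "turn": 0}, {"claw": 1, "translation": [-0.001, 0.007, 0.096], "turn": 0}]}}

```text
time: 7.57
ee_pos: [0.508, -0.1777, 0.0564]
tool_rot: [3.091, -0.563, -0.001]
ft_force: [-3.9, 2.1, 5.7]
grip_width: 0.0004
grip_force: 3.2
```

Request:
{"method": "step_arm", "body": {"targets": [{"claw": 1, "translation": [0, 0, 0.003], "turn": 0}, {"claw": 1, "translation": [0, 0, 0.005], "turn": 0}, {"claw": 1, "translation": [0, 0, 0.005], "turn": 0}, {"claw": 1, "translation": [0, 0, 0.005], "turn": 0}]}}

```text
time: 7.9
ee_pos: [0.508, -0.1778, 0.0562]
tool_rot: [3.09, -0.562, -0.0]
ft_force: [-7.7, 5.3, 20.9]
grip_width: 0.0004
grip_force: 9.9
```

Request:
{"method": "step_arm", "body": {"targets": [{"claw": 1, "translation": [0, 0, -0.03], "turn": 0}, {"claw": 1, "translation": [0, 0, -0.1], "turn": 0}, {"claw": 1, "translation": [0, 0, -0.15], "turn": 0}, {"claw": 1, "translation": [-0.1, 0, -0.2], "turn": 0}, {"claw": 1, "translation": [-0.2, 0, -0.2], "turn": 0}, {"claw": 1, "translation": [-0.2, 0, -0.2], "turn": 0}, {"claw": 1, "translation": [-0.2, 0, -0.2], "turn": 0}, {"claw": 1, "translation": [-0.2, 0, -0.2], "turn": 0}, {"claw": 1, "translation": [-0.2, 0, -0.2], "turn": 0}]}}

```text
time: 8.65
ee_pos: [0.4162, -0.1427, 0.1535]
tool_rot: [-3.09, 0.563, -0.005]
ft_force: [-0.2, 0.5, -0.1]
grip_width: 0.0006
grip_force: 0.0
```

```bash
python3 -c "
from h import *
go('lock')
b=cams.get_image('top')[90:260,215:505]
cv2.imwrite('pics/s4.png',cv2.convertScaleAbs(cv2.resize(b,(780,457),interpolation=cv2.INTER_CUBIC),alpha=1.4))"
```

```text
lock 8.65 ee [ 0.4162 -0.1427  0.1535] rot yaw -20.66 F [-0.2  0.5 -0.1] w 0.0006489185346069488 units [0.194  0.0025 0.1836] target [ 0.5068 -0.1782  0.062 ]
```

View pics/s4.png

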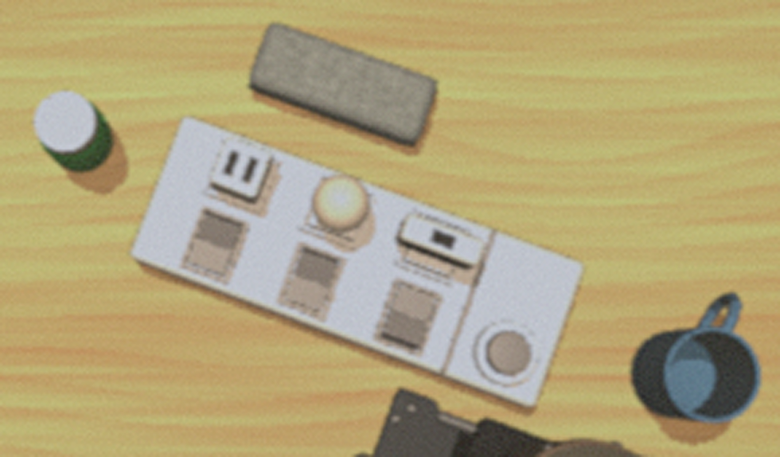

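The rockers at (215,243) and (312,279) are off, the clock's rocker at (408,315) is on, the lock at (508,352) looks up, everything else is in place, and the arm is clear.

```bash
python3 -c "
from plant import order
print(order.hand_in())"
```

```text
the job is handed in; nothing more can be done
None
```

The job is handed in (no verdict came back): the charger's rocker and then the lamp's are off, the lock key was pressed to its stop and released, and the last picture shows the clock's rocker still on and nothing else moved.

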